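Clear the measuring anvil and slide the plate onto it

ROBOT

A 6-joint arm with a two-finger parallel gripper is mounted at the origin on the work surface. World frame = base frame: x ahead of the robot, y to its left, z up, the work surface at z = 0. Lengths are in mm, angles in rad, forces in N, time in s.
With the tool pointing down it reaches from about 300 to 750 mm from the base axis. Payload 8.5 kg.
Tool frame: the origin (TCP) lies midway between the tips of the shut fingers; the grasp point (between the pads) lies 19 mm behind it; x points along the fingers, z is the direction in which the jaws open and shut, and the axes are right-handed (so a half turn about x gives the same grasp; the last joint's range is limited). The gripper opens to 88 mm and grips with 3 to 60 N. Pads are 18 mm wide; open, the fingers measure 123 mm over their backs; the gripper's body (75 mm by 187 mm) begins 45 mm behind the grasp point.
Start: joints at [1.065, 0.381, 1.297, -0, 1.464, -0.215], TCP at [157.687, 526.892, 238.748] pointing down, gripper open.
Joint ranges: [-3.11, 3.11], [-0.89, 2.33], [0.22, 2.48], [-1.42, 4.56], [0.17, 2.85], [-2.88, 2.88]. Speed limits (rad/s): [2.39, 2.39, 3.14, 3.14, 3.14, 3.14].

INTERFACE

Orientations are given as a rotation vector (axis times angle).
In Python, from rig import r gives the robot as it stands. The module is installed in compiled form; this text tells all that it offers. Calls block until the motion is done:
- r.goto(position, orientation): joint-space move of the TCP to a pose.
- r.movel(position, attitude=None, rate=150, max_force=None): straight line of the TCP; attitude=None keeps the orientation; rate is the mean speed in mm/s. With max_force (N) it stops when the force on the tool has changed by that much, and returns True; else False.
- r.set_joints(angles): joint-space move.
- r.let_go() and r.close(): open the fingers fully, or close them until they stop; the grip force is fixed at half the most.
- r.dwell(seconds).
- r.solve_ik(position, orientation): joint angles nearest the present ones, or None.
- r.get_state(): the state.
- r.camera(name): name is "scene" or "top" or "wrist"; returns (picture, depth): 384x512x3 uint8, red, green, blue; 384x512 float32, mm along the optical axis (not along the pixel's ray), 0 where there is no reading.
- r.camera_info(name): a dict with "fx", "fy", "cx", "cy" (pixels), "k1" (the pictures are not rectified: a ray, as slopes to the right and down, at radius r is drawn at 1 + k1 r^2 times it, then the intrinsics apply), "pose" (4x4, takes a point from camera to world coordinates). Camera axes: x right, y down, z forward; pixel columns grow to the right and rows downward; lengths in mm; the calibration is good to about 2 mm. A picture is of the moment at which its call begins: read the wrist's pose just before it. camera_info takes no time and is no camera call; for the wrist camera it gives the pose at the moment of the call.
A pose or a line that the arm cannot do raises r.IKError and nothing moves.
- r.sign_off(): hands the job in, once; it reports no verdict.
The state is a dict: "time_s": time; "joint_pos": joint angles; "qvel": joint speeds; "joint_efforts": joint torques, N m; "eef_pos": TCP position; "tcp_rot": TCP orientation; "wrist_force": force on the tool from outside, world axes, zero at the start; "moment": the same for the moment, N m; "gripper_width": opening from 0.0 (shut) to 1.0 (fully open).
Only numpy, scipy, OpenCV 4.12 (cv2) and the standard library are available. Lean on these libraries where they do the work, as an engineer would, in place of code of your own. Each camera call takes 0.05 s, during which the arm holds its last target. There are 200 camera calls.

TASK

The steel setting block has been left on the narrow anvil of the measuring stand: set it down, upright as it stands now and without dropping it, in the red storage tray whose recess it fits snugly. Then slide the drilled aluminium plate, without lifting it, off the stand's shelf and across the gap, so that it rests level, square and centred on the anvil alone, clear of the shelf. Leave everything else on the bench where it is.

Things in the scene. Friction and masses are not known exactly. Their poses are not given: they have to be found in the camera images.
- anvil_top (a point): Centre of the anvil's top face, 70 mm above the table, on the fixed grey measuring stand. The anvil is a steel bar 130 mm long (along this point's x) and 36 mm wide (y). A gap 40 mm wide, 50 mm deep, lies on its -y side, then the shelf: +y points from shelf to anvil; z is up. The stand's yaw is within 20 degrees of the world's.
- shelf_top (a point): Centre of the top of the stand's flat steel shelf, 70 mm above the table, level with the anvil; 130 mm (x) by 168 mm (y), axes as the anvil's. It lies 142 mm from the anvil's centre; the shelf's edge at the gap is 58 mm from the anvil's centre.
- column_top (a point): Top centre of the stand's gauge column, 22 mm thick (38 mm at its clamp), 170 mm above the table, 105 mm along x and 90 mm along y from the anvil's centre. Its arm and dial point away along +x, 108 mm farther. To be kept clear of.
- plate: Drilled aluminium plate, 100 mm (its x) by 90 mm (its y) by 16 mm thick, about 0.4 kg, at first lying on the stand's shelf roughly square to it. Too wide to grasp. Origin: centre of its underside; z up. On the anvil its x lies along the anvil and the 90 mm side bridges it, overhanging 27 mm either side.
- setting_block: Plain steel setting block, 50 mm (x) by 30 mm (y) by 45 mm high, about 0.5 kg, at first standing on the anvil. Origin: centre of its underside; z up.
- tray_medium: Red plastic tray, fixed to the table, 104 mm (x) by 72 mm (y) by 16 mm high, with one central recess 56 mm (x) by 36 mm (y) and 10 mm deep, empty: the setting block's own tray. Origin: centre of its underside; z up; the recess floor is 6 mm above it.
- tray_large: Red tray of the same outer size, fixed; its central empty recess is 84 by 50 mm, 10 mm deep: too large, not the setting block's. Origin: centre of its underside.
- tray_small: Red tray of the same outer size, fixed; its central recess is 36 by 24 mm, 10 mm deep, filled by the small block. Origin: centre of its underside.
- small_block: Small steel block, 31 by 19 by 30 mm high, in the small tray; to be left alone. Origin: centre of its underside.
- jar: Clear plastic jar with a blue cap, 68 mm across, 80 mm high; bystander. Origin: centre of its underside.
- collet_nut: Dark steel collet nut, 50 mm across, 28 mm high; bystander. Origin: centre of its underside.
- cutter_case: White plastic cutter case with a blue end, 96 by 19 by 19 mm, lying along its x; bystander. Origin: underside, near its middle.
- calliper: Steel calliper with a black slide, 210 mm long along its x, 68 mm wide, 11 mm thick, lying flat; bystander. Origin: underside, near its middle.
- screwdriver: Screwdriver 160 mm long lying along its x, about 30 mm thick at its handle; bystander. Origin: underside, near its middle.
Things that resemble listed ones, but are neither listed nor needed, are in the scene too. Leave any blue or purple look-alike of the setting_block alone.

How it is judged:
By the outcome, as a careful person would: the job done as asked, in the order asked, and still so for the second after the job is handed in, with the robot touching nothing.
It also fails if it takes over 64 s, if anything falls off the work surface, if the arm or the gripper's body presses on something with over 40 N, if the wrist force passes 120 N, or if a joint passes its speed limit or range.

## Working session

There is one attempt and no reset: what is moved stays moved. The work goes in short steps, each a Python script; the robot and the scene stay as the last script left them, time stands still between calls to the robot, and variables do not carry over. Pictures are saved under pics/ and viewed, about 8 in all and at most 12, crops included, and the job is handed in when it is done.

```bash
mkdir -p pics; cat > h.py <<'E'
import numpy as np, cv2
from rig import r
def shot(name):
    info=r.camera_info(name); im,d=r.camera(name); return im,d,info
def rays(uv,i):
    uv=np.asarray(uv,float).reshape(-1,1,2)
    K=np.array([[i['fx'],0,i['cx']],[0,i['fy'],i['cy']],[0,0,1]])
    D=np.array([i['k1'],0,0,0,0.])
    n=cv2.undistortPoints(uv,K,D,R=None,P=None).reshape(-1,2)
    return np.c_[n,np.ones(len(n))]
def onplane(uv,i,z):
    P=np.array(i['pose']); d=rays(uv,i)@P[:3,:3].T; o=P[:3,3]
    return o+d*((z-o[2])/d[:,2])[:,None]
def cloud(d,i):
    v,u=np.mgrid[0:d.shape[0],0:d.shape[1]]
    ra=rays(np.c_[u.ravel(),v.ravel()],i)*d.reshape(-1,1)
    P=np.array(i['pose']); p=ra@P[:3,:3].T+P[:3,3]
    p[d.ravel()==0]=np.nan
    return p.reshape(*d.shape,3)
def save(n,im): cv2.imwrite('pics/'+n,im[:,:,::-1])
E
python3 - <<'E'
from h import *
a,d,i=shot('top'); b,e,j=shot('scene')
np.savez('top.npz',im=a,d=d); 
save('top.png',a); save('scene.png',b)
for k in(i,j): print({q:np.round(v,3).tolist() for q,v in k.items()})
print(r.get_state())
E
```

```text
{'fx': 466.508, 'fy': 466.508, 'cx': 256.111, 'cy': 191.205, 'k1': 0.046, 'pose': [[0.004, -0.989, 0.146, 300.329], [-1.0, -0.004, -0.001, -42.225], [0.002, -0.146, -0.989, 1493.713], [0.0, 0.0, 0.0, 1.0]]}
{'fx': 419.384, 'fy': 419.384, 'cx': 253.35, 'cy': 188.906, 'k1': -0.009, 'pose': [[-0.757, 0.508, -0.412, 1034.105], [0.654, 0.601, -0.46, 545.726], [0.014, -0.617, -0.787, 1095.529], [0.0, 0.0, 0.0, 1.0]]}
{'time_s': 0.1, 'joint_pos': array([ 1.06468382e+00,  3.81126591e-01,  1.29811893e+00, -2.41912949e-05,
        1.46359596e+00, -2.15314392e-01]), 'qvel': array([-0.00036267,  0.00021027, -0.00318322,  0.00207258,  0.00020452,
        0.00145814]), 'joint_efforts': array([ 3.67920758e-03, -4.38650036e+01, -2.24912488e+01,  7.14902021e-02,
        3.42400884e-02, -6.13845896e-05]), 'eef_pos': array([157.59270939, 526.69207234, 238.22287466]), 'tcp_rot': array([-0.99297307,  1.33400383,  0.99208145]), 'wrist_force': array([ 0.56843211, -0.2786915 , -0.48714761]), 'moment': array([-0.02354954, -0.02473806,  0.01078469]), 'gripper_width': 1.0024193914232953}
```

View pics/top.png

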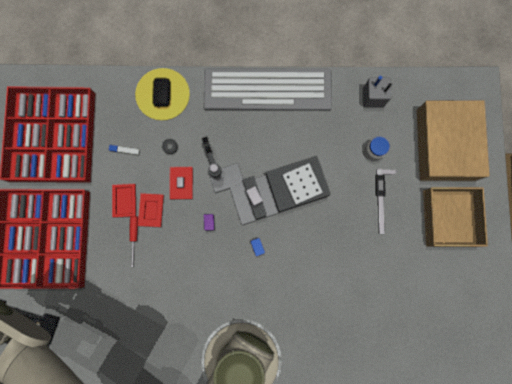

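View pics/scene.png

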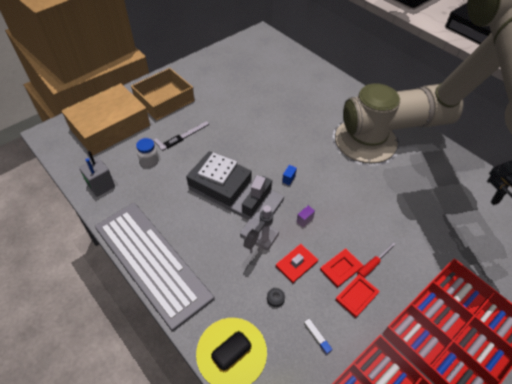

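The top view shows the shelf with the plate at (300,185), the anvil with the grey block at (255,196) and the column at (214,171). The three red trays are at (181,183), (124,201) and (151,210).
Could be mistaken for the setting block: purple block (209,222), blue block (257,246), small block in its tray (181,182). I choose the grey one on the anvil at (255,196). For the tray it's (124,201) or (151,210), and the recess size will decide.

```bash
python3 - <<'E'
from h import *
i=r.camera_info('top')
for n,uv,z in [('block',(255,195),115),('plate',(302,183),86),('col',(214,171),170),('trA',(124,201),16),('trB',(151,210),16),('trS',(181,183),16),('screw',(134,230),15)]:
    print(n,onplane([uv],i,z).round(0))
f=np.load('top.npz'); im=f['im']
hsv=cv2.cvtColor(im,cv2.COLOR_RGB2HSV)
m=((hsv[...,0]<8)|(hsv[...,0]>172))&(hsv[...,1]>150)&(hsv[...,2]>80)
m=m.astype(np.uint8)*255; m[:, :100]=0
cs,h=cv2.findContours(m,cv2.RETR_CCOMP,cv2.CHAIN_APPROX_NONE)
for c,hh in zip(cs,h[0]):
    if cv2.contourArea(c)>20: print(hh[3],cv2.contourArea(c),cv2.minAreaRect(c))
w=r.camera_info('wrist'); s=r.get_state()
print(np.round(w['pose'],3).tolist(),w['fx'],s['eef_pos'])
from scipy.spatial.transform import Rotation as R
print(R.from_rotvec(s['tcp_rot']).as_matrix().round(3))
c=np.hstack([cv2.resize(im[150:280,90:230],None,fx=3.5,fy=3.5,interpolation=cv2.INTER_CUBIC)]); save('c1.png',c)
E
```

```text
block [[492. -41. 115.]]
plate [[ 534. -184.   86.]]
col [[554.  78. 170.]]
trA [[485. 375.  16.]]
trB [[457. 289.  16.]]
trS [[544. 196.  16.]]
screw [[393. 340.  15.]]
-1 1487.0 ((137.5, 212.0), (56.0, 49.0), 90.0)
-1 630.0 ((180.5, 182.5), (31.0, 21.0), 90.0)
1 110.0 ((180.0, 181.5), (10.0, 13.0), 0.0)
[[0.285, 0.911, 0.297, 80.602], [0.959, -0.27, -0.091, 550.739], [-0.002, 0.311, -0.95, 384.287], [0.0, 0.0, 0.0, 1.0]] 283.3020092316373 [157.59270939 526.69207234 238.22287466]
[[-0.001 -0.958  0.287]
 [-0.001  0.287  0.958]
 [-1.     0.    -0.001]]
```

View pics/c1.png

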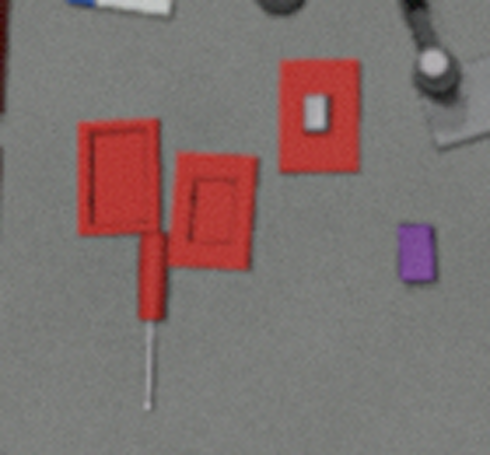

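The tray crop shows tray_medium at full-image pixel (151,210), world about (457,289). The roomier recess at (124,201) is tray_large, and the screwdriver's red handle is the (134,228) piece. Next I look at the tray close up with the wrist camera, then the stand.

```bash
cat >> h.py <<'E'
from scipy.spatial.transform import Rotation as R
def ori(deg):  # jaw axis z along (-sin,cos), camera on -x side
    t=np.radians(deg); c,s=np.cos(t),np.sin(t)
    return R.from_matrix(np.array([[0,0,-1],[-c,-s,0],[-s,c,0]]).T).as_rotvec()
E
python3 - <<'E'
from h import *
print(r.solve_ik([457,289,250],ori(0)),r.solve_ik([492,-41,250],ori(16)))
r.goto([457,289,260],ori(0)); r.dwell(.3)
a,d,i=shot('wrist'); np.savez('w1.npz',im=a,d=d,pose=i['pose'])
r.goto([505,-60,270],ori(16)); r.dwell(.3)
b,e,j=shot('wrist'); np.savez('w2.npz',im=b,d=e,pose=j['pose'])
save('w12.png',cv2.resize(np.vstack([a,b]),None,fx=.78,fy=.78)); print(r.get_state()['time_s'],r.get_state()['eef_pos'])
E
```

```text
[ 0.34483881  0.35637009  1.30227247  0.          1.48295009 -1.22595752] [-3.23443471e-01  2.73093574e-01  1.42655248e+00 -4.44089210e-16
  1.44194660e+00 -2.17349248e+00]
3.55 [505.05871192 -59.60576495 269.99884792]
```

View pics/w12.png

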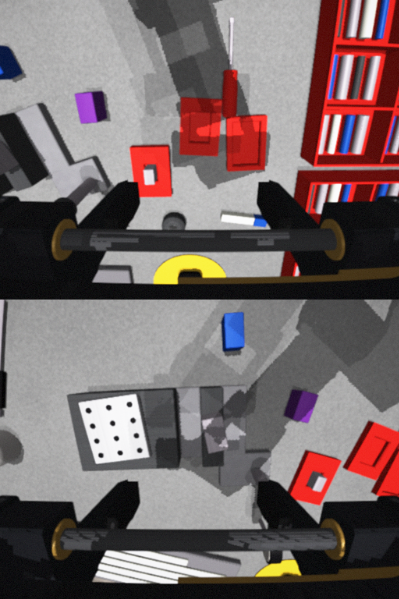

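The wrist views show tray_medium at (199,125) in the upper half. In the lower half the plate is at (113,427) and the grey block on the anvil at about (215,430), shadowed. Shadows make colour unreliable here, so I segment by depth.

```bash
cat > seg.py <<'E'
from h import *
def rect(p,mask,name,minpx=60):
    n,l,st,_=cv2.connectedComponentsWithStats(mask.astype(np.uint8),connectivity=4)
    out=[]
    for k in range(1,n):
        if st[k,4]<minpx: continue
        q=p[l==k]; (c,s,a)=cv2.minAreaRect(q[:,:2].astype(np.float32))
        print(name,st[k,4],np.round(c,1),np.round(s,1),round(a,1),'z',np.median(q[:,2]).round(1)); out.append((c,s,a))
    return out
E
python3 - <<'E'
from seg import *
i=r.camera_info('wrist')
for f in('w1','w2'):
    g=np.load(f+'.npz'); i['pose']=g['pose']; p=cloud(g['d'],i); z=p[...,2]; x,y=p[...,0],p[...,1]
    if f=='w1':
        w=(abs(x-457)<75)&(abs(y-289)<140)
        rect(p,w&(z>12.5)&(z<19),'tray rim'); rect(p,w&(z>3.5)&(z<11),'recess')
        rect(p,w&(z>21)&(z<40),'tall')
        np.save('p1.npy',p)
    else:
        w=(abs(x-500)<150)&(y>-330)&(y<130)
        rect(p,w&(z>108)&(z<122),'block'); rect(p,w&(z>80)&(z<92),'plate'); rect(p,w&(z>64)&(z<76),'z70')
        np.save('p2.npy',p)
g=np.load('w2.npz'); save('c2.png',cv2.resize(g['im'][80:250,80:350],None,fx=2.5,fy=2.5))
E
```

```text
tray rim 2837 [447.2 296. ] [ 77.8 132. ] 87.3 z 15.9
tray rim 1232 [486.1 378.7] [94.8 73.2] 2.7 z 15.7
tray rim 1096 [514.3 198.1] [35.6 71.8] 0.4 z 16.1
recess 975 [461.7 292.5] [36.1 55.4] 87.2 z 6.0
recess 1831 [491.4 379.7] [81.8 50. ] 2.6 z 5.9
recess 73 [497.3 198.1] [ 0.8 69.6] 1.1 z 7.8
tall 651 [411.6 344.1] [57.8 20.9] 0.5 z 24.4
block 1222 [494.4 -37.7] [49.9 30. ] 28.3 z 114.8
plate 6050 [ 536.9 -183.7] [99.9 91.4] 23.7 z 86.2
z70 1682 [496.6 -38.6] [128.8  35.9] 18.7 z 69.9
z70 6936 [ 541.2 -173.1] [130.1 168. ] 18.5 z 70.1
```

View pics/c2.png

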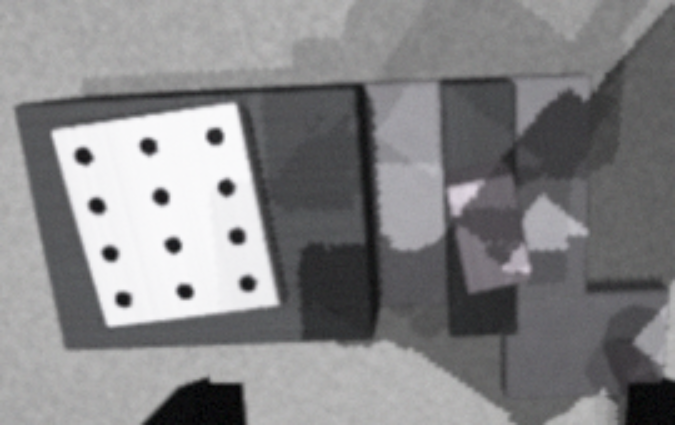

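Depth gives block (494.4,-37.7) at yaw 28.3°, stand yaw 18.6°, plate yaw 23.7° at (536.9,-183.7), and a medium recess of 55.4x36.1 at (461.7,292.5), yaw -2.8°. All sizes and heights match the description. The crop shows the grey block turned about 10° on the anvil, at (490,235). Now I grasp it.

```bash
python3 - <<'E'
from seg import *
o=ori(28.3)
r.goto([494.4,-37.7,180],o)
print(r.movel([494.4,-37.7,85],rate=100,max_force=20))
r.close(); s=r.get_state(); print(s['gripper_width']*88,s['eef_pos'],s['wrist_force'])
r.movel([494.4,-37.7,250],rate=120); r.dwell(.2)
a,d,i=shot('wrist'); p=cloud(d,i); z=p[...,2]; s=r.get_state(); e=s['eef_pos']
w=(np.hypot(p[...,0]-e[0],p[...,1]-e[1])<40)
print(e,s['wrist_force'],s['gripper_width']*88,s['time_s'])
rect(p,w&(abs(z-(e[2]+30))<5),'held',30)
save('held.png',a); np.savez('w3.npz',d=d,pose=i['pose'])
E
```

```text
False
29.783873524782578 [494.39578157 -37.67508413  84.98381037] [-0.30756315 -0.22351917  0.38851581]
[494.346519   -37.68340273 249.7431379 ] [ 0.20256286 -0.78795846 -4.85514193] 29.967438961397427 7.7917
held 5138 [488.5 -41.8] [48.2 45.7] 78.1 z 279.6
```

View pics/held.png

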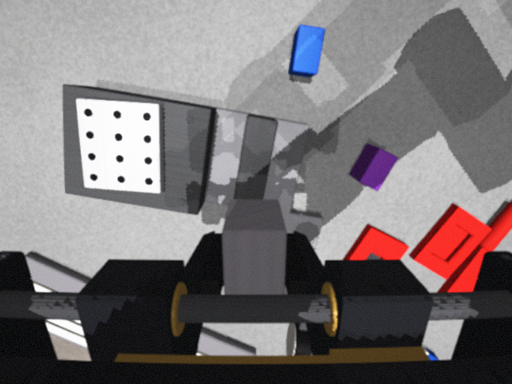

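```bash
python3 - <<'E'
from seg import *
i=r.camera_info('wrist'); g=np.load('w3.npz'); i['pose']=g['pose']; p=cloud(g['d'],i)
s=r.get_state(); M=R.from_rotvec(s['tcp_rot']).as_matrix(); q=(p-s['eef_pos'])@M
m=(abs(q[...,2])<13)&(q[...,1]>15)&(q[...,1]<40)
f=m&(q[...,0]>-25)&(q[...,0]<10); print('face y',np.percentile(q[f][:,1],[10,50,90]).round(1),'x',np.percentile(q[f][:,0],[1,99]).round(1))
off=np.median(q[f][:,1])-25; print('offset',off, f.sum())
t=np.array([461.7,292.5]); y=R.from_rotvec(ori(-2.8)).as_matrix()[:2,1]
if abs(off)<4: t=t-off*y
print(t)
o=ori(-2.8)
r.goto([*t,250],o); r.movel([*t,60],rate=150); r.dwell(.2)
a,d,i=shot('wrist'); save('above.png',a); np.savez('w4.npz',d=d,pose=i['pose'])
s=r.get_state(); print(s['eef_pos'],s['time_s'],s['gripper_width']*88)
E
```

```text
face y [24.1 24.5 24.8] x [-24.8   9.5]
offset -0.5473019245487087 1258
[461.15335148 292.52673557]
[461.28765468 292.59955068  60.38446219] 10.7167 29.81891085123824
```

View pics/above.png

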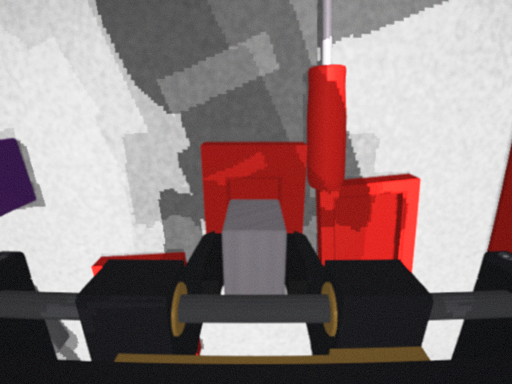

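```bash
python3 - <<'E'
from seg import *
i=r.camera_info('wrist'); g=np.load('w4.npz'); i['pose']=g['pose']; p=cloud(g['d'],i)
x,y,z=p[...,0],p[...,1],p[...,2]
m=(z>3)&(z<9)&(x>425)&(x<447)&(abs(y-292)<26)
q=p[m]; print(m.sum(),'recess x min',np.percentile(q[:,0],2).round(1),'y range',np.percentile(q[:,1],[1,99]).round(1),'exp',461.7-28, 292.5-18+1,292.5+18+1)
e=r.get_state()['eef_pos']; t=[461.15,292.5]
print('stop',r.movel([*t,30],rate=60,max_force=10)); print(r.get_state()['eef_pos'])
print('stop',r.movel([*t,19],rate=15,max_force=8)); s=r.get_state(); print(s['eef_pos'],s['wrist_force'],s['time_s'])
E
```

```text
739 recess x min 435.6 y range [275.8 311.9] exp 433.7 275.5 311.5
stop False
[461.22815476 292.52362776  29.91464996]
stop True
[461.10098181 292.47905833  20.99441386] [-0.7176397  -0.94645466  4.63629439] 11.9667
```

The block seated at TCP z 21.0, exactly the expected recess-floor height. Now I release and check it, then start the plate with a two-finger square-up push.

```bash
cat >> seg.py <<'E'
A=np.array([496.6,-38.6]); YAW=18.6
ex=np.array([np.cos(np.radians(YAW)),np.sin(np.radians(YAW))]); ey=np.array([-ex[1],ex[0]])
def W(x,y): return A+x*ex+y*ey
def plate(p,zlo=81,zhi=91):
    z=p[...,2]; q=(p[...,:2]-A)@np.array([ex,ey]).T
    for c,s,a in rect(p,(z>zlo)&(z<zhi)&(abs(q[...,0])<100)&(q[...,1]>-260)&(q[...,1]<80),'plate',1500):
        v=np.array(c)-A; print('  in anvil frame',(v@ex).round(1),(v@ey).round(1),'yaw',((a-YAW+45)%90-45))
E
python3 - <<'E'
from seg import *
r.let_go(); r.movel([461.15,292.5,120],rate=120); r.goto([461.15,292.5,230],ori(-2.8)); r.dwell(.2)
a,d,i=shot('wrist'); p=cloud(d,i); z=p[...,2]
rect(p,(z>40)&(z<60)&(np.hypot(p[...,0]-461,p[...,1]-292)<50),'block')
w=(abs(p[...,0]-457)<75)&(abs(p[...,1]-289)<45); rect(p,w&(z>12.5)&(z<19),'rim')
save('placed.png',a[60:300])
o=ori(YAW-90); r.goto([*W(-8,-213),200],o)
print('stop',r.movel([*W(-8,-213),75],rate=120,max_force=15)); s=r.get_state(); print(s['eef_pos'],s['wrist_force'],s['time_s'])
b,d,i=shot('wrist'); plate(cloud(d,i)); save('behind.png',b)
save('two.png',np.vstack([a[60:300],b]))
E
```

```text
block 1059 [460.5 292.4] [29.5 48.9] 87.7 z 51.0
rim 84 [411.3 332.5] [ 2.3 56.6] 89.7 z 17.2
rim 3151 [461.  292.6] [ 72.3 104.9] 87.5 z 15.9
stop False
[ 557.28297086 -243.2180097    75.74319979] [-0.31314018 -0.10527473  0.57200682] 17.8333
plate 38574 [ 537.  -183.7] [100.9  90.2] 23.8 z 86.1
  in anvil frame -8.0 -150.4 yaw 5.159098052978514
```

View pics/two.png

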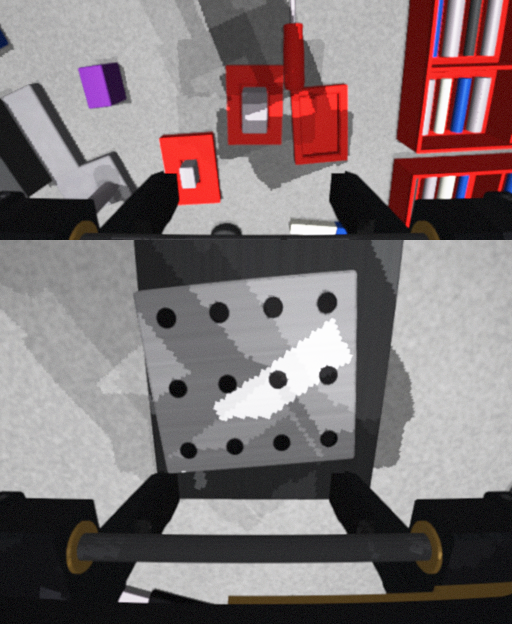

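The upper view shows the block seated in the medium tray at (255,108): top z 51.0, within 1 mm of centre. The lower view shows the two fingertips at (165,480) and (345,480), both overlapping the plate's rear edge. Next is the squaring push.

```bash
python3 - <<'E'
from seg import *
print('stop',r.movel([*W(-8,-183),75],rate=40,max_force=20)); s=r.get_state(); e=s['eef_pos']; print(e,((e[:2]-A)@ey).round(1),s['wrist_force'],s['time_s'])
b,d,i=shot('wrist'); plate(cloud(d,i)); save('push1.png',b)
E
```

```text
stop False
[ 547.16366714 -214.24499752   74.76642917] -182.6 [ 0.07068449 -0.1795334  -0.51886423] 18.7833
plate 38167 [ 532.8 -170.5] [117.3 110.1] 18.8 z 86.1
  in anvil frame -7.8 -136.6 yaw 0.18113555908202983
```

View pics/push1.png

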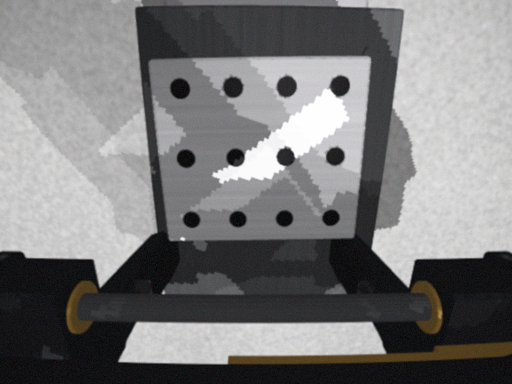

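```bash
cat >> seg.py <<'E'
def plate2(p):
    z=p[...,2]; q=(p[...,:2]-A)@np.array([ex,ey]).T
    m=((z>81)&(z<91)&(abs(q[...,0])<100)&(q[...,1]>-260)&(q[...,1]<80)).astype(np.uint8)
    k=np.ones((21,21),np.uint8)
    m=cv2.morphologyEx(cv2.morphologyEx(m,cv2.MORPH_CLOSE,np.ones((9,9),np.uint8)),cv2.MORPH_OPEN,k)>0
    n,l,st,_=cv2.connectedComponentsWithStats(m.astype(np.uint8)); j=1+np.argmax(st[1:,4])
    u=q[(l==j)&(z>81)&(z<91)].astype(np.float32); c,s,a=cv2.minAreaRect(u)
    print('plate',np.round(c,1),np.round(s,1),'yaw',round((a+45)%90-45,2)); return np.array(c)
E
python3 - <<'E'
from seg import *
r.movel([*W(-8,-187),75],rate=60); r.movel([*W(-8,-187),180],rate=150); r.dwell(.1)
b,d,i=shot('wrist'); c=plate2(cloud(d,i))
r.goto([*W(-90,c[1]),180],ori(YAW)); r.close(); r.movel([*W(-90,c[1]),75.5],rate=120,max_force=15)
print('stop',r.movel([*W(-60,c[1]),75.5],rate=40,max_force=20)); s=r.get_state(); e=s['eef_pos']-[*A,0]; print(e[:2]@ex,e[:2]@ey,e[2],s['wrist_force'],s['gripper_width'],s['time_s'])
b,d,i=shot('wrist'); plate2(cloud(d,i)); save('push2.png',b)
E
```

```text
plate [  -4.4 -127.3] [100.2  90.3] yaw 0.55
stop False
-59.82193982835415 -127.24791474198653 75.41805813961273 [ 0.85975813 -0.54163895  0.2969308 ] 0.004318581074474193 24.7417
plate [  -1.  -126.7] [26.4 22.7] yaw 1.05
```

View pics/push2.png

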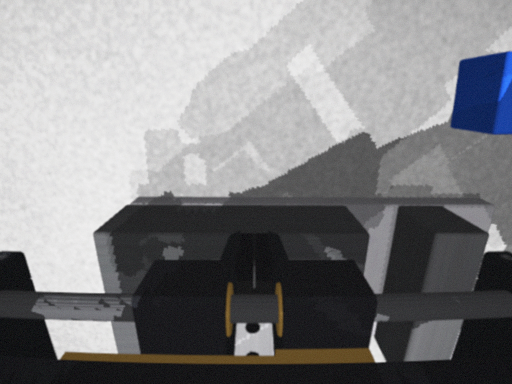

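From here the gripper hides the plate; only a patch shows at (253,335). I back off, measure from above, and re-approach from behind.

```bash
python3 - <<'E'
from seg import *
r.movel([*W(-66,-127),75.5],rate=60); r.movel([*W(-66,-127),180],rate=150)
r.goto([*W(0,-195),180],ori(YAW-90)); r.let_go(); r.dwell(.1)
b,d,i=shot('wrist'); p=cloud(d,i); plate2(p)
z=p[...,2]; rect(p,(z>64)&(z<76)&(np.abs((p[...,:2]-A)@ey)<25)&(np.abs((p[...,:2]-A)@ex)<80),'anvil',300)
print(r.get_state()['time_s'])
E
```

```text
plate [   1.4 -127.8] [100.5  88.5] yaw 0.08
28.7833
```

```bash
python3 - <<'E'
from seg import *
r.movel([*W(1,-195),75],rate=120,max_force=15)
print('stop',r.movel([*W(1,-120),75],rate=50,max_force=20))
b,d,i=shot('wrist'); p=cloud(d,i); plate2(p); z=p[...,2]
rect(p,(z>64)&(z<76)&(np.abs((p[...,:2]-A)@ey)<25)&(np.abs((p[...,:2]-A)@ex)<80),'anvil',300)
print('stop',r.movel([*W(1,-58),75],rate=40,max_force=20)); s=r.get_state(); e=s['eef_pos']-[*A,0]; print(e[:2]@ex,e[:2]@ey,e[2],s['wrist_force'],s['time_s'])
b,d,i=shot('wrist'); p=cloud(d,i); plate2(p); save('push3.png',b)
E
```

```text
stop False
plate [  0.9 -65.7] [102.7  90.5] yaw 0.31
anvil 15253 [498.1 -43.2] [130.2  26. ] 18.6 z 70.0
stop False
0.9672425652567819 -57.92065569979983 74.95816923913726 [-0.42317478 -0.26152272  0.01279292] 33.2083
plate [ 1.2 -3.7] [102.6  90.3] yaw 0.1
```

View pics/push3.png

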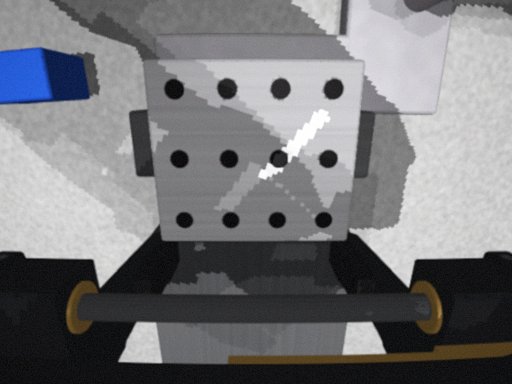

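The plate is now bridging the anvil, square, about 3 mm short. I push the rest, retreat and verify.

```bash
python3 - <<'E'
from seg import *
r.movel([*W(1,-54.6),75],rate=15,max_force=20)
b,d,i=shot('wrist'); plate2(cloud(d,i))
r.movel([*W(1,-62),75],rate=30); r.movel([*W(1,-75),220],rate=150); r.dwell(.3)
b,d,i=shot('wrist'); p=cloud(d,i); c=plate2(p); z=p[...,2]
q=(p[...,:2]-A)@np.array([ex,ey]).T
m=(abs(q[...,0]-c[0])<45)&(abs(q[...,1]-c[1])<40)&(abs(z-86)<8)
M=np.c_[q[m],np.ones(m.sum())]; print('plane',np.linalg.lstsq(M,z[m],rcond=None)[0])
rect(p,(z>64)&(z<76)&(np.abs(q[...,1])<25)&(np.abs(q[...,0])<80),'anvil ends',60)
print(r.get_state()['time_s']); save('fin.png',b)
a,d,i=shot('scene'); save('fin2.png',cv2.resize(a[120:330,150:410],None,fx=2,fy=2))
save('finall.png',np.vstack([b,cv2.resize(a,(512,384))[120:330]]))
E
```

```text
plate [ 1.3 -0.1] [103.1  90.1] yaw 0.15
plate [1.5 0.5] [99.9 88.9] yaw 0.08
plane [-7.34716897e-04  4.84261256e-04  8.61079538e+01]
anvil ends 486 [441.6 -56.2] [13.7 35.2] 19.0 z 70.0
anvil ends 406 [553.  -19.5] [11.6 35.2] 17.9 z 70.1
35.55
```

View pics/finall.png

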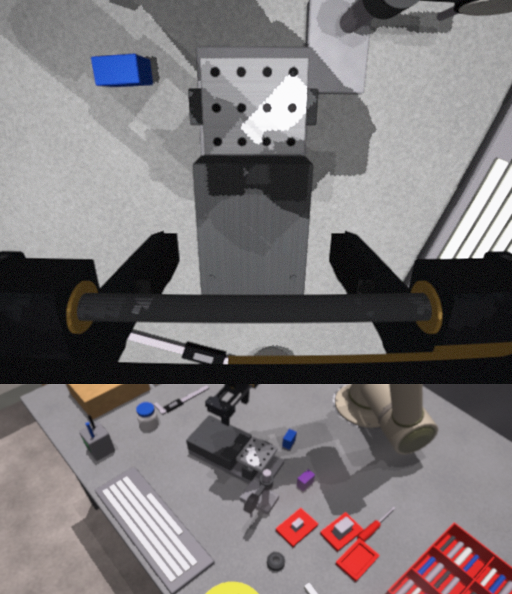

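The plate sits level, about 1 mm from the anvil's centre, square within 0.1° and clear of the shelf. The block is in its tray, nothing else has moved, and the gripper is clear.

```bash
python3 -c "
from rig import r
r.sign_off(); print(r.get_state()['time_s'])"
```

```text
the job is handed in; nothing more can be done
the job is handed in; nothing more can be done
```

The setting block is in the medium red tray and the plate rests on the anvil alone. The job was handed in at about 36 s of the 64 s allowed.

- **Setting block:** I gripped it across its 30 mm sides and lowered it into the recess until it touched the floor, then let go. It stands upright with its top at 51.0 mm, which is the expected height. It is within about 1 mm of the recess centre.
- **Plate:** I slid it without lifting: one push with the open fingers to square it, one sideways push to centre it, then a push across the gap. After I backed off, it was level at 86.1 mm (tilt under 0.05°) and square within about 0.1°. It was 0.5 mm off centre across the anvil. Its rear edge is about 13 mm clear of the shelf.
- **Disagreement between checks:** along the anvil, the plate's outline puts it 1.5 mm off centre, while the bare anvil ends (13.7 and 11.6 mm) suggest about 1 mm. I left this as it was.
- **Other objects:** I only looked at the last pictures for these, without measuring, and saw nothing else moved. At hand-in the robot was touching nothing.

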